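Close the kimchi container and fold its side latches down

TASK

Close the beige kimchi container on the ledge: first fold its hinged lid down until it lies fully home on the container, and only then fold the two side latches down, one after the other, until each lies flush along the container's side wall. Leave the other things on the ledge where they are.

Things in the scene. Friction and masses are not known exactly. Their poses are not given: they have to be found in the camera images.
- container: beige plastic box fixed to the ledge, 160 mm (x, depth) x 220 mm (y, width) x 110 mm high, walls 4 mm; origin at the centre of its underside on the ledge; its +x side carries the lid hinge (far from the robot), latches are at its +y and -y sides
- lid (a joint): hinge of the lid along the container's far (+x) rim: 0 = lid flat, fully home on the container; grows as the near edge lifts; 1.57 = upright; stops at 1.9. Stiff, stays where it is left; 2 to 3 N at its edge moves it
- lid_hinge (a point): middle of the lid's hinge line at the lid's underside, at (84, 0, 111) mm in the container's frame; its axes are the lid's own, equal to the container's when the lid is shut. The lid is a plate 168 mm (from the hinge along its own -x) x 228 mm wide x 12 mm thick (own z from 0 to +12 mm; its outer face, up when shut, is at +12 mm)
- lid_edge (a point): middle of the lid's free edge (the one far from the hinge) on its outer face, at (-168, 0, +12) mm in the lid's frame
- latch_left (a joint): hinge of the left (+y side of the container) latch plate: 0 = hanging straight down, flush along the container's left wall (locked); grows as the plate swings outward and up; about 1.57 = sticking straight out sideways with the lid down; stops at 2.0. Stiff, stays where it is left, about 1 N at its end moves it
- latch_left_hinge (a point): middle of the left latch's hinge line, on the lid's side edge, at (-84, +119, +5) mm in the lid's frame; the latch plate is 60 mm long along the hinge, 46 mm from hinge to free end, 4 mm thick, centred on the hinge line
- latch_left_end (a point): middle of the free end of the left latch plate, 46 mm from its hinge
- latch_right (a joint): hinge of the right (-y side of the container) latch plate: 0 = hanging straight down, flush along the container's right wall (locked); grows as the plate swings outward and up; about 1.57 = sticking straight out sideways with the lid down; stops at 2.0. Stiff, stays where it is left, about 1 N at its end moves it
- latch_right_hinge (a point): middle of the right latch's hinge line, on the lid's side edge, at (-84, -119, +5) mm in the lid's frame; the latch plate is 60 mm long along the hinge, 46 mm from hinge to free end, 4 mm thick, centred on the hinge line
- latch_right_end (a point): middle of the free end of the right latch plate, 46 mm from its hinge
- jar: bystander: brown glazed lidded jar, 116 mm across, 142 mm high, origin at the centre of its underside; stands beyond the container
- bowl: bystander: white ceramic bowl, 116 mm across, 55 mm high, origin at the centre of its underside; stands beyond the container
- cup: bystander: steel cup, 72 mm across, 75 mm high, origin at the centre of its underside
- ladle: bystander: steel ladle lying between robot and container, 310 mm long along its own x from -156 to +148 mm, bowl of 76 mm at its +x end, 32 mm high
- board: bystander: small white plastic cutting board lying flat, 210 x 140 x 9 mm, origin at the centre of its underside
- paddle: bystander: flat bamboo paddle lying flat along its own x from -115 to +143 mm, 55 mm wide, 7 mm thick

How it is judged:
By the outcome, as a careful person would: the job done as asked, in the order asked, and still so for the second after the job is handed in, with the robot touching nothing.
It also fails if it takes over 58 s, if anything falls off the work surface, if the arm or the gripper's body presses on something with over 40 N, if the wrist force passes 120 N, or if a joint passes its speed limit or range.

ROBOT

A 7-joint arm with a two-finger parallel gripper is mounted at the origin on the work surface. World frame = base frame: x ahead of the robot, y to its left, z up, the work surface at z = 0. Lengths are in m, angles in degrees, forces in N, time in s.
With the tool pointing down it reaches from about 0.35 to 0.9 m from the base axis. Payload 8.1 kg.
Tool frame: the origin (TCP) lies midway between the tips of the shut fingers; the grasp point (between the pads) lies ctrl.hold_point_z behind it (ctrl.hold_point_z is the distance from the TCP to the grasp point, in m); z points along the fingers, y is the line along which they close (so a half turn about z gives the same grasp; the last joint's range is limited). The gripper opens to 92 mm and grips with 3 to 60 N. Pads are 19 mm wide; open, the fingers measure 130 mm over their backs; the gripper's body (75 mm by 190 mm) begins 47 mm behind the grasp point.
Start: joints at [-80.077, 24.895, 1.432, 90.138, -0.665, 64.973, -4.303], TCP at [0.17, 0.601, 0.227] pointing down, gripper open.
Joint ranges: [-149.89, 149.89], [-25.12, 119.58], [-72.63, 75.52], [4.76, 147.25], [-75.54, 255.54], [6.69, 114.76], [-157.13, 157.13]. Speed limits (degrees/s): [127.2, 127.2, 172.46, 172.46, 180, 180, 180].

INTERFACE

Orientations are given as a 3x3 rotation matrix whose columns are the frame's x, y, z axes.
In Python, from plant import ctrl gives the robot as it stands.
- The arm moves only by the shell command python3 -m crank 'ROWS' [OPENING] [FORCE]. ROWS is JSON, a list of rows, each an object of numbers: "dx", "dy", "dz": the shift along the world's x, y, z in cm; "wx", "wy", "wz": the turn, a rotation vector about the world's x, y, z in rad. In form: [{"dx": .., "dy": .., "dz": .., "wx": .., "wy": .., "wz": ..}, ...]. A call has exactly 8 rows; each row shifts and turns the commanded pose from where the row before left it; what a row does not reach is not made up. A row lasts 1/12 s, in which the tool goes at most 41.7 mm and 7.16 degrees, less where a joint would pass 70% of its speed; a pose out of reach is approached as far as the arm can. A call is refused whole if a number of a shift passes 4.17 or a number of a turn 0.125, either way. A call with a gripper value outside its range is refused whole. OPENING is the opening, from -1 (shut) to 1 (fully open), set as the call begins (- or left out, the last holds). The fingers move at their own pace and stop on an object; FORCE is the grip in N (left out, the last holds). Time passes only in rows, so rows that do not move let the fingers close, or fill a call up. It gives the time, the measured TCP pose, the force, the opening and the grip force at its end, in the units of the state.
- ctrl.observe(): the state, without advancing time (a new reading comes with each control period).
- ctrl.capture(name): name is "side" or "top"; returns the picture (480x640x3 uint8, blue, green, red); there is no depth.
- ctrl.camera_model(name): a dict with "mtx" (3x3 intrinsics, pixels), "R" (3x3) and "t" (3): a world point X has camera coordinates R X + t. Camera axes: x right, y down, z forward; pixel columns grow to the right and rows downward; lengths in m; the calibration is good to about 2 mm. A picture is of the moment at which its call begins. camera_model takes no time and is no camera call.
- ctrl.sign_off(): hands the job in; it is judged then, once.
The state is a dict: "clock": time; "qpos": joint angles; "qd": joint speeds; "effort": joint torques, N m; "eef_pos": TCP position; "ee_rot": TCP orientation; "force": force on the tool from outside, world axes, zero at the start; "wrist_torque": the same for the moment, N m; "opening": opening from 0.0 (shut) to 1.0 (fully open); "grip_force": force on a finger pad.
Only numpy, scipy, OpenCV 4.12 (cv2) and the standard library are available. Lean on these libraries where they do the work, as an engineer would, in place of code of your own. Each camera call takes 0.05 s, during which the arm holds its last target. There are 200 camera calls.

## Working session

There is one attempt and no reset: what is moved stays moved. The work goes in short steps, Python scripts to look and compute and a shell command to move; the robot and the scene stay as the last step left them, time stands still between calls to the robot, and variables do not carry over. Pictures are saved under pics/ and viewed, at most 10 in all, crops included, and the job is handed in when it is done.

```bash
ls; mkdir -p pics
python3 - <<'E'
from plant import ctrl
import cv2,numpy as np
np.set_printoptions(precision=4,suppress=True)
for n in("side","top"):
    im=ctrl.capture(n); cv2.imwrite(f"pics/{n}0.png",im); m=ctrl.camera_model(n)
    print(n,np.array(m["mtx"]),np.array(m["R"]),m["t"],"pos",-np.array(m["R"]).T@np.array(m["t"]))
s=ctrl.observe(); print({k:np.round(s[k],3) for k in("clock","eef_pos","ee_rot","force","opening")},ctrl.hold_point_z)
E
```

```text
pics
side [[471.86     0.     317.1571]
 [  0.     471.86   241.0619]
 [  0.       0.       1.    ]] [[ 0.7722 -0.6353  0.0052]
 [-0.4414 -0.5423 -0.7148]
 [ 0.4569  0.5498 -0.6993]] [-0.3765  0.3634  0.5984] pos [ 0.1777 -0.3711  0.6802]
top [[547.4674   0.     316.0202]
 [  0.     547.4674 228.1232]
 [  0.       0.       1.    ]] [[ 0.0027 -0.9999  0.017 ]
 [-0.9827 -0.0058 -0.1852]
 [ 0.1853 -0.0162 -0.9826]] [0.0649 0.5725 1.2749] pos [0.3262 0.0888 1.3576]
{'clock': np.float64(0.1), 'eef_pos': array([0.17 , 0.601, 0.226]), 'ee_rot': array([[-0.962,  0.272, -0.   ],
       [ 0.272,  0.962, -0.001],
       [-0.   , -0.001, -1.   ]]), 'force': array([0.007, 0.489, 0.39 ]), 'opening': np.float64(1.0)} 0.0188
```

View pics/side0.png

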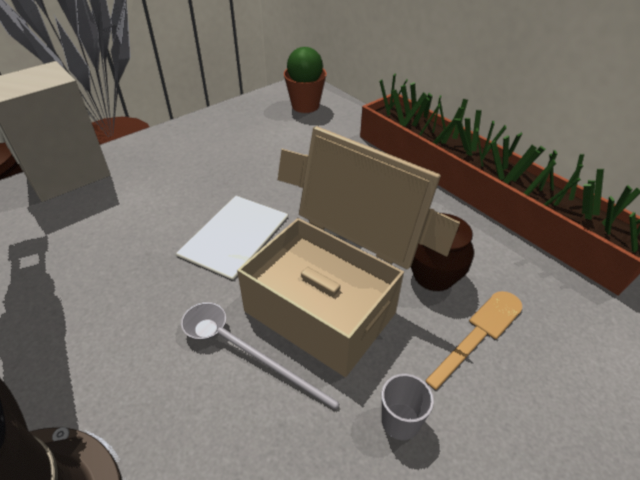

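View pics/top0.png

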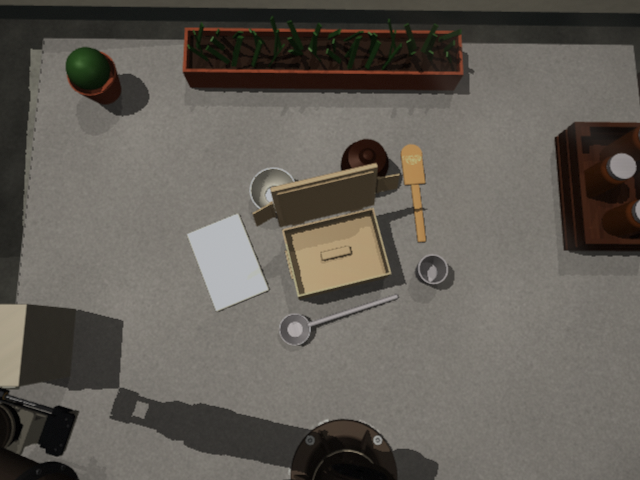

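The side view shows the container rim with corners at about (241,272), (300,223), (401,278) and (349,335). The lid is upright with its top edge from (315,130) to (438,178), and the latches stick out at (292,167) and (440,231). In the top view the rim spans (285,235), (376,211), (389,275) and (297,296), with the ladle in front, the cup to the right, and the jar and bowl behind. I'll zoom in for precise corners.

Run:
```python
import cv2,numpy as np
s=cv2.imread("pics/side0.png")[120:370,230:470]; t=cv2.imread("pics/top0.png")[155:305,245:405]
a=cv2.resize(s,None,fx=2.4,fy=2.4,interpolation=cv2.INTER_CUBIC); 
b=cv2.resize(t,None,fx=4,fy=4,interpolation=cv2.INTER_CUBIC)
for im,f,x0,y0,st in((a,2.4,230,120,20),(b,4,245,155,10)):
    for x in range(-(-x0//st)*st,x0+int(im.shape[1]/f),st):
        cv2.putText(im,str(x),(int((x-x0)*f),10),0,.35,(0,0,255)); cv2.line(im,(int((x-x0)*f),12),(int((x-x0)*f),im.shape[0]),(255,255,0) if x%100==0 else (120,120,0),1)
    for y in range(-(-y0//st)*st,y0+int(im.shape[0]/f),st):
        cv2.putText(im,str(y),(0,int((y-y0)*f)+4),0,.35,(0,0,255)); cv2.line(im,(25,int((y-y0)*f)),(im.shape[1],int((y-y0)*f)),(120,120,0),1)
cv2.imwrite("pics/sc.png",a);cv2.imwrite("pics/tc.png",b)
```

```text
(no output)
```

View pics/sc.png

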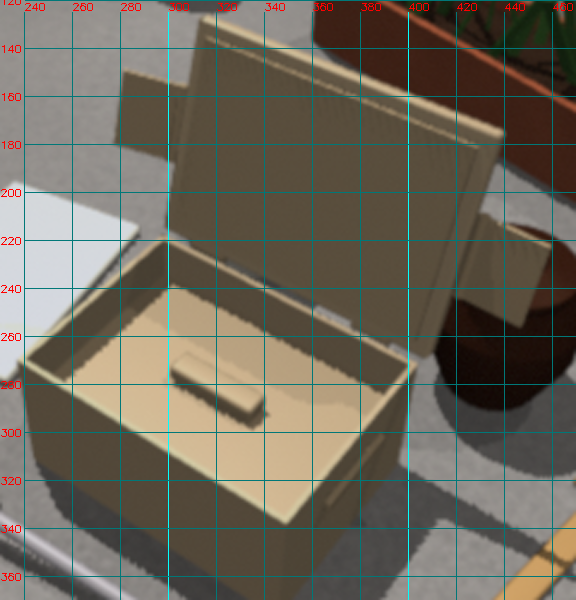

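View pics/tc.png

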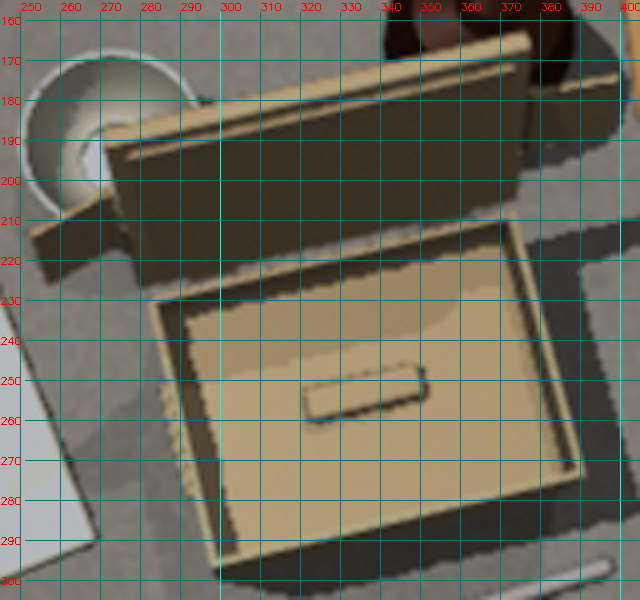

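The crops give sharp corners. Rim in side: NL (239,271), NR (349.5,338), FR (403,273), FL (298,219). Rim in top: NL (298.8,297), NR (391,273.8), FR (373.5,208), FL (283,231). The lid's outer free edge is (314.6,126)–(439.5,174.5) in side and (271.3,187)–(377,163) in top.

```bash
cat > h.py <<'E'
from plant import ctrl
import cv2,numpy as np
np.set_printoptions(precision=4,suppress=True)
M={n:{k:np.array(v) for k,v in ctrl.camera_model(n).items()} for n in("side","top")}
def P(n): m=M[n]; return m["mtx"]@np.c_[m["R"],m["t"].reshape(3)]
def tri(a,b):
    X=cv2.triangulatePoints(P("side"),P("top"),np.array(a,float).reshape(2,1),np.array(b,float).reshape(2,1)).ravel(); X=X[:3]/X[3]
    r=[np.linalg.norm(proj(n,X)-p) for n,p in(("side",a),("top",b))]
    return X,np.round(r,1)
def proj(n,X): p=P(n)@np.append(X,1); return p[:2]/p[2]
def plane(n,uv,z):
    m=M[n]; d=m["R"].T@np.linalg.inv(m["mtx"])@np.array([*uv,1.]); c=-m["R"].T@m["t"].reshape(3); return c+d*(z-c[2])/d[2]
E
python3 - <<'E'
from h import *
pts=dict(NL=((239,271),(298.8,297)),NR=((349.5,338),(391,273.8)),FR=((403,273),(373.5,208)),FL=((298,219),(283.3,231)),
 oL=((314.6,126),(271.3,187)),oR=((439.5,174.5),(377,163)),iL=((315,129.5),(272,192.5)),iR=((438,177.5),(377.5,167)),
 leT=((281,149),(253,214)),leB=((277,180),(257,226)),reT=((460,221),(400,174)))
X={}
for k,(a,b) in pts.items(): X[k],r=tri(a,b); print(k,X[k],r)
c=(X["NL"]+X["NR"]+X["FR"]+X["FL"])/4
ex=X["FL"]+X["FR"]-X["NL"]-X["NR"]; yaw=np.arctan2(ex[1],ex[0]); ey=X["FL"]+X["NL"]-X["NR"]-X["FR"]
print("centre",c,"yaw",np.degrees(yaw),np.degrees(np.arctan2(-ey[0],ey[1])),"sizes",[np.linalg.norm(X[a]-X[b]) for a,b in(("NL","NR"),("FL","FR"),("NL","FL"),("NR","FR"))])
yaw=(yaw+np.arctan2(-ey[0],ey[1]))/2
R=np.array([[np.cos(yaw),-np.sin(yaw),0],[np.sin(yaw),np.cos(yaw),0],[0,0,1]])
c0=c.copy();c0[2]=0
for k in X: print(k,"in container frame",R.T@(X[k]-c0)*1000)
d=R.T@((X["oL"]+X["oR"])/2-c0)-[.084,0,.111]; print("lid edge rel hinge",d,np.linalg.norm(d),"angle",np.degrees(np.arctan2(d[2],-d[0])+np.arctan2(12,168)))
for n,uv in(("cup",(433,268)),("ladleEnd",(397,296)),("jar",(365,160)),("padEnd",(421,241)),("bowl",(273,190))): print(n,R.T@(plane("top",uv,.07 if n!="ladleEnd" and n!="padEnd" else .01)-c0)*1000)
E
```

```text
NL [0.4051 0.1058 0.1088] [2.2 1.2]
NR [ 0.4575 -0.1045  0.1112] [1.7 0.8]
FR [ 0.611  -0.0667  0.109 ] [0.6 0.3]
FL [0.5559 0.1429 0.1116] [1.6 0.9]
oL [0.6156 0.163  0.2709] [0.6 0.3]
oR [ 0.6692 -0.0552  0.2718] [0.4 0.2]
iL [0.6079 0.1598 0.2677] [2.3 1.4]
iR [ 0.6618 -0.057   0.2707] [1.4 0.8]
leT [0.5705 0.203  0.2239] [0.8 0.5]
leB [0.5557 0.1993 0.1667] [0.7 0.4]
reT [ 0.6601 -0.111   0.2252] [1.  0.5]
centre [0.5074 0.0194 0.1102] yaw 13.822602365527112 14.361986001996652 sizes [np.float64(0.2167156424802021), np.float64(0.2166977601083183), np.float64(0.15528319309729666), np.float64(0.15805339606585933)]
NL in container frame [-78.1375 108.7196 108.7717]
NR in container frame [ -78.5085 -107.9822  111.1946]
FR in container frame [  79.5285 -108.703   109.0331]
FL in container frame [ 77.1175 107.9657 111.6354]
oL in container frame [139.9814 112.9624 270.8631]
oR in container frame [ 138.7638 -111.7402  271.8353]
iL in container frame [131.6874 111.6855 267.6872]
iR in container frame [ 131.1622 -111.7067  270.6932]
leT in container frame [105.9537 162.6697 223.8801]
leB in container frame [ 90.6526 162.7525 166.6691]
reT in container frame [ 116.4146 -163.6445  225.1698]
lid edge rel hinge [0.0554 0.0006 0.1603] 0.16964186606109666 angle 113.13668485862907
cup [ -87.7205 -214.4052   70.    ]
ladleEnd [-129.5046 -124.1966   10.    ]
jar [ 208.1287 -126.0695   70.    ]
padEnd [ -12.0223 -219.2743   10.    ]
bowl [187.53  110.338  70.   ]
```

Checks passed: rim height is 110 mm, rim size is about 217×157 mm, and the two latches stick out about 44 mm. The container centre is at (0.507, 0.019), yaw 14.1°. The lid stands at about 105°. I'll start by closing the gripper, lifting and aligning.

```bash
python3 -m crank '[{"dz":1.7,"wz":0.065},{"dz":1.7,"wz":0.065},{"dz":1.7,"wz":0.065},{"dz":1.7,"wz":0.065},{"dz":1.7,"wz":0.065},{"dz":1.7,"wz":0.065},{"dz":1.7,"wz":0.065},{"dz":1.5,"wz":0.067}]' -1 30
python3 -m crank '[{"dx":2.1,"dy":-2.2},{"dx":2.1,"dy":-2.2},{"dx":2.1,"dy":-2.2},{"dx":2.1,"dy":-2.2},{"dx":2.1,"dy":-2.2},{"dx":2.1,"dy":-2.2},{"dx":2.1,"dy":-2.2},{"dx":2.1,"dy":-2.2}]'
```

```text
invalid input
invalid input
```

```bash
python3 -m crank '[{"dx":0,"dy":0,"dz":1.7,"wx":0,"wy":0,"wz":0.065},{"dx":0,"dy":0,"dz":1.7,"wx":0,"wy":0,"wz":0.065},{"dx":0,"dy":0,"dz":1.7,"wx":0,"wy":0,"wz":0.065},{"dx":0,"dy":0,"dz":1.7,"wx":0,"wy":0,"wz":0.065},{"dx":0,"dy":0,"dz":1.7,"wx":0,"wy":0,"wz":0.065},{"dx":0,"dy":0,"dz":1.7,"wx":0,"wy":0,"wz":0.065},{"dx":0,"dy":0,"dz":1.7,"wx":0,"wy":0,"wz":0.065},{"dx":0,"dy":0,"dz":1.5,"wx":0,"wy":0,"wz":0.067}]' -1 30
```

```text
clock: 0.77
eef_pos: [0.1702, 0.6012, 0.3615]
ee_rot: [[-0.969, -0.247, -0.0], [-0.247, 0.969, -0.0], [0.0, -0.0, -1.0]]
force: [0.3, 0.1, 0.4]
opening: 0.464
grip_force: 0.0
```

```bash
python3 -m crank '[{"dx":2.1,"dy":-2.2,"dz":0,"wx":0,"wy":0,"wz":0},{"dx":2.1,"dy":-2.2,"dz":0,"wx":0,"wy":0,"wz":0},{"dx":2.1,"dy":-2.2,"dz":0,"wx":0,"wy":0,"wz":0},{"dx":2.1,"dy":-2.2,"dz":0,"wx":0,"wy":0,"wz":0},{"dx":2.1,"dy":-2.2,"dz":0,"wx":0,"wy":0,"wz":0},{"dx":2.1,"dy":-2.2,"dz":0,"wx":0,"wy":0,"wz":0},{"dx":2.1,"dy":-2.2,"dz":0,"wx":0,"wy":0,"wz":0},{"dx":2.1,"dy":-2.2,"dz":0,"wx":0,"wy":0,"wz":0}]'
python3 -m crank '[{"dx":2.1,"dy":-2.2,"dz":0,"wx":0,"wy":0,"wz":0},{"dx":2.1,"dy":-2.2,"dz":0,"wx":0,"wy":0,"wz":0},{"dx":2.1,"dy":-2.2,"dz":0,"wx":0,"wy":0,"wz":0},{"dx":2.1,"dy":-2.2,"dz":0,"wx":0,"wy":0,"wz":0},{"dx":2.1,"dy":-2.2,"dz":0,"wx":0,"wy":0,"wz":0},{"dx":2.1,"dy":-2.2,"dz":0,"wx":0,"wy":0,"wz":0},{"dx":2.1,"dy":-2.2,"dz":0,"wx":0,"wy":0,"wz":0},{"dx":2.1,"dy":-2.2,"dz":0,"wx":0,"wy":0,"wz":0}]'
```

```text
clock: 1.43
eef_pos: [0.3389, 0.424, 0.3605]
ee_rot: [[-0.97, -0.244, -0.0], [-0.244, 0.97, -0.0], [0.0, -0.0, -1.0]]
force: [0.7, 0.6, 0.4]
opening: -0.002
grip_force: 0.0
clock: 2.1
eef_pos: [0.5069, 0.248, 0.3605]
ee_rot: [[-0.97, -0.244, -0.001], [-0.244, 0.97, -0.0], [0.001, -0.0, -1.0]]
force: [0.5, 0.7, 0.0]
opening: 0.003
grip_force: 0.0
```

```bash
python3 -m crank '[{"dx":2.4,"dy":-2.4,"dz":0,"wx":0,"wy":0,"wz":0},{"dx":2.4,"dy":-2.4,"dz":0,"wx":0,"wy":0,"wz":0},{"dx":2.4,"dy":-2.4,"dz":0,"wx":0,"wy":0,"wz":0},{"dx":2.4,"dy":-2.4,"dz":0,"wx":0,"wy":0,"wz":0},{"dx":2.2,"dy":-2.3,"dz":0,"wx":0,"wy":0,"wz":0},{"dx":2.2,"dy":-2.3,"dz":0,"wx":0,"wy":0,"wz":0},{"dx":2.0,"dy":-2.2,"dz":0,"wx":0,"wy":0,"wz":0},{"dx":1.8,"dy":-2.0,"dz":0,"wx":0,"wy":0,"wz":0}]'
python3 -m crank '[{"dx":0,"dy":0,"dz":-1.6,"wx":0,"wy":0,"wz":0},{"dx":0,"dy":0,"dz":-1.6,"wx":0,"wy":0,"wz":0},{"dx":0,"dy":0,"dz":-1.6,"wx":0,"wy":0,"wz":0},{"dx":0,"dy":0,"dz":-1.6,"wx":0,"wy":0,"wz":0},{"dx":0,"dy":0,"dz":-1.6,"wx":0,"wy":0,"wz":0},{"dx":0,"dy":0,"dz":-1.6,"wx":0,"wy":0,"wz":0},{"dx":0,"dy":0,"dz":-1.5,"wx":0,"wy":0,"wz":0},{"dx":0,"dy":0,"dz":-1.5,"wx":0,"wy":0,"wz":0}]'
```

```text
clock: 2.77
eef_pos: [0.6851, 0.0635, 0.36]
ee_rot: [[-0.97, -0.243, -0.001], [-0.243, 0.97, -0.001], [0.001, -0.0, -1.0]]
force: [0.1, 1.0, 0.4]
opening: 0.004
grip_force: 0.0
clock: 3.43
eef_pos: [0.6838, 0.0654, 0.2334]
ee_rot: [[-0.97, -0.244, -0.001], [-0.244, 0.97, -0.0], [0.001, 0.0, -1.0]]
force: [0.1, -0.3, -0.9]
opening: 0.0
grip_force: 0.0
```

```bash
python3 -m crank '[{"dx":-0.93,"dy":-0.23,"dz":0.05,"wx":0,"wy":0,"wz":0},{"dx":-0.93,"dy":-0.23,"dz":0.05,"wx":0,"wy":0,"wz":0},{"dx":-0.93,"dy":-0.23,"dz":0.05,"wx":0,"wy":0,"wz":0},{"dx":-0.93,"dy":-0.23,"dz":0.05,"wx":0,"wy":0,"wz":0},{"dx":-0.93,"dy":-0.23,"dz":0.05,"wx":0,"wy":0,"wz":0},{"dx":-0.93,"dy":-0.23,"dz":0.05,"wx":0,"wy":0,"wz":0},{"dx":-0.93,"dy":-0.23,"dz":0.05,"wx":0,"wy":0,"wz":0},{"dx":-0.93,"dy":-0.23,"dz":0.05,"wx":0,"wy":0,"wz":0}]'
python3 -m crank '[{"dx":-0.85,"dy":-0.21,"dz":0.15,"wx":0,"wy":0,"wz":0},{"dx":-0.85,"dy":-0.21,"dz":0.15,"wx":0,"wy":0,"wz":0},{"dx":-0.85,"dy":-0.21,"dz":0.15,"wx":0,"wy":0,"wz":0},{"dx":-0.85,"dy":-0.21,"dz":0.15,"wx":0,"wy":0,"wz":0},{"dx":-0.87,"dy":-0.22,"dz":-0.15,"wx":0,"wy":0,"wz":0},{"dx":-0.87,"dy":-0.22,"dz":-0.15,"wx":0,"wy":0,"wz":0},{"dx":-0.87,"dy":-0.22,"dz":-0.15,"wx":0,"wy":0,"wz":0},{"dx":-0.87,"dy":-0.22,"dz":-0.15,"wx":0,"wy":0,"wz":0}]'
```

```text
clock: 4.1
eef_pos: [0.6091, 0.0469, 0.2388]
ee_rot: [[-0.97, -0.244, 0.0], [-0.244, 0.97, 0.0], [-0.0, 0.0, -1.0]]
force: [3.1, 0.5, 1.9]
opening: 0.008
grip_force: 1.2
clock: 4.77
eef_pos: [0.54, 0.0295, 0.2385]
ee_rot: [[-0.97, -0.244, -0.0], [-0.244, 0.97, 0.0], [0.0, 0.0, -1.0]]
force: [2.0, 0.3, -0.0]
opening: 0.006
grip_force: 0.6
```

```bash
python3 -m crank '[{"dx":-0.83,"dy":-0.21,"dz":-0.4,"wx":0,"wy":0,"wz":0},{"dx":-0.83,"dy":-0.21,"dz":-0.4,"wx":0,"wy":0,"wz":0},{"dx":-0.83,"dy":-0.21,"dz":-0.4,"wx":0,"wy":0,"wz":0},{"dx":-0.83,"dy":-0.21,"dz":-0.4,"wx":0,"wy":0,"wz":0},{"dx":-0.73,"dy":-0.18,"dz":-0.65,"wx":0,"wy":0,"wz":0},{"dx":-0.73,"dy":-0.18,"dz":-0.65,"wx":0,"wy":0,"wz":0},{"dx":-0.73,"dy":-0.18,"dz":-0.65,"wx":0,"wy":0,"wz":0},{"dx":-0.73,"dy":-0.18,"dz":-0.65,"wx":0,"wy":0,"wz":0}]'
python3 -m crank '[{"dx":-0.44,"dy":-0.11,"dz":-0.85,"wx":0,"wy":0,"wz":0},{"dx":-0.44,"dy":-0.11,"dz":-0.85,"wx":0,"wy":0,"wz":0},{"dx":-0.44,"dy":-0.11,"dz":-0.85,"wx":0,"wy":0,"wz":0},{"dx":-0.44,"dy":-0.11,"dz":-0.85,"wx":0,"wy":0,"wz":0},{"dx":-0.2,"dy":-0.05,"dz":-0.9,"wx":0,"wy":0,"wz":0},{"dx":-0.2,"dy":-0.05,"dz":-0.9,"wx":0,"wy":0,"wz":0},{"dx":-0.2,"dy":-0.05,"dz":-0.9,"wx":0,"wy":0,"wz":0},{"dx":-0.2,"dy":-0.05,"dz":-0.9,"wx":0,"wy":0,"wz":0}]'
```

```text
clock: 5.43
eef_pos: [0.4777, 0.0139, 0.1962]
ee_rot: [[-0.97, -0.244, -0.0], [-0.244, 0.97, -0.0], [0.0, 0.0, -1.0]]
force: [0.2, 0.4, 1.1]
opening: 0.003
grip_force: 0.3
clock: 6.1
eef_pos: [0.453, 0.0078, 0.1258]
ee_rot: [[-0.97, -0.244, 0.0], [-0.244, 0.97, -0.0], [-0.0, -0.0, -1.0]]
force: [-0.1, 0.4, 1.1]
opening: 0.007
grip_force: 0.2
```

Now press slowly home, watching the force.

```bash
python3 -m crank '[{"dx":0,"dy":0,"dz":-0.1,"wx":0,"wy":0,"wz":0},{"dx":0,"dy":0,"dz":-0.1,"wx":0,"wy":0,"wz":0},{"dx":0,"dy":0,"dz":-0.1,"wx":0,"wy":0,"wz":0},{"dx":0,"dy":0,"dz":-0.1,"wx":0,"wy":0,"wz":0},{"dx":0,"dy":0,"dz":-0.1,"wx":0,"wy":0,"wz":0},{"dx":0,"dy":0,"dz":0,"wx":0,"wy":0,"wz":0},{"dx":0,"dy":0,"dz":0,"wx":0,"wy":0,"wz":0},{"dx":0,"dy":0,"dz":0,"wx":0,"wy":0,"wz":0}]'
python3 - <<'E'
from h import *
for n in("side","top"): cv2.imwrite(f"pics/{n}1.png",ctrl.capture(n))
s=cv2.imread("pics/side1.png")[170:400,200:520]
cv2.imwrite("pics/s1.png",cv2.resize(s,None,fx=2.4,fy=2.4,interpolation=cv2.INTER_CUBIC))
E
```

```text
clock: 6.77
eef_pos: [0.4535, 0.0078, 0.1231]
ee_rot: [[-0.97, -0.243, 0.001], [-0.243, 0.97, 0.001], [-0.001, 0.0, -1.0]]
force: [-5.4, -0.1, 17.4]
opening: 0.005
grip_force: 8.5
```

View pics/s1.png

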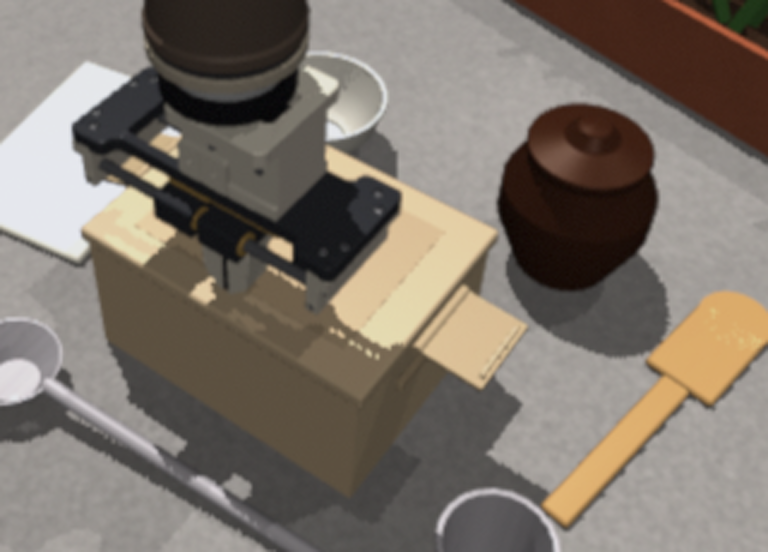

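The lid lies flat and home: it took 17 N at TCP z = 0.123, which is the shut height. The right latch sticks out at about (470,335) in the crop, and the cup stands clear of it at (500,525). Next I'll go to the right latch, at container-frame (0, −155).

```bash
python3 -m crank '[{"dx":0,"dy":0,"dz":2.2,"wx":0,"wy":0,"wz":0},{"dx":0,"dy":0,"dz":2.4,"wx":0,"wy":0,"wz":0},{"dx":0,"dy":0,"dz":2.4,"wx":0,"wy":0,"wz":0},{"dx":1.84,"dy":-2.78,"dz":0,"wx":0,"wy":0,"wz":0},{"dx":1.84,"dy":-2.78,"dz":0,"wx":0,"wy":0,"wz":0},{"dx":1.84,"dy":-2.78,"dz":0,"wx":0,"wy":0,"wz":0},{"dx":1.84,"dy":-2.78,"dz":0,"wx":0,"wy":0,"wz":0},{"dx":1.84,"dy":-2.78,"dz":0,"wx":0,"wy":0,"wz":0}]'
python3 -m crank '[{"dx":0,"dy":0,"dz":0,"wx":0,"wy":0,"wz":0},{"dx":0,"dy":0,"dz":-0.8,"wx":0,"wy":0,"wz":0},{"dx":0,"dy":0,"dz":-0.8,"wx":0,"wy":0,"wz":0},{"dx":0,"dy":0,"dz":-0.8,"wx":0,"wy":0,"wz":0},{"dx":0,"dy":0,"dz":-0.8,"wx":0,"wy":0,"wz":0},{"dx":0,"dy":0,"dz":-0.8,"wx":0,"wy":0,"wz":0},{"dx":0,"dy":0,"dz":-0.8,"wx":0,"wy":0,"wz":0},{"dx":0,"dy":0,"dz":-0.8,"wx":0,"wy":0,"wz":0}]'
```

```text
clock: 7.53
eef_pos: [0.5461, -0.1325, 0.1923]
ee_rot: [[-0.97, -0.244, 0.001], [-0.244, 0.97, 0.0], [-0.001, -0.0, -1.0]]
force: [0.4, 0.7, -0.6]
opening: 0.005
grip_force: 0.0
clock: 8.2
eef_pos: [0.5448, -0.1307, 0.1348]
ee_rot: [[-0.97, -0.244, -0.0], [-0.244, 0.97, 0.0], [0.0, 0.0, -1.0]]
force: [-0.4, -0.3, -0.5]
opening: 0.003
grip_force: 0.0
```

```bash
python3 -m crank '[{"dx":0,"dy":0,"dz":-0.7,"wx":0,"wy":0,"wz":0},{"dx":0,"dy":0,"dz":-0.7,"wx":0,"wy":0,"wz":0},{"dx":0,"dy":0,"dz":-0.7,"wx":0,"wy":0,"wz":0},{"dx":0,"dy":0,"dz":-0.7,"wx":0,"wy":0,"wz":0},{"dx":0,"dy":0,"dz":-0.7,"wx":0,"wy":0,"wz":0},{"dx":0,"dy":0,"dz":-0.7,"wx":0,"wy":0,"wz":0},{"dx":0,"dy":0,"dz":-0.7,"wx":0,"wy":0,"wz":0},{"dx":0,"dy":0,"dz":-0.6,"wx":0,"wy":0,"wz":0}]'
python3 -m crank '[{"dx":-0.05,"dy":0.2,"dz":0,"wx":0,"wy":0,"wz":0},{"dx":-0.05,"dy":0.2,"dz":0,"wx":0,"wy":0,"wz":0},{"dx":-0.05,"dy":0.2,"dz":0,"wx":0,"wy":0,"wz":0},{"dx":-0.05,"dy":0.2,"dz":0,"wx":0,"wy":0,"wz":0},{"dx":-0.05,"dy":0.2,"dz":0,"wx":0,"wy":0,"wz":0},{"dx":-0.05,"dy":0.15,"dz":0,"wx":0,"wy":0,"wz":0},{"dx":-0.05,"dy":0.15,"dz":0,"wx":0,"wy":0,"wz":0},{"dx":0,"dy":0,"dz":0,"wx":0,"wy":0,"wz":0}]'
```

```text
clock: 8.87
eef_pos: [0.545, -0.1313, 0.08]
ee_rot: [[-0.97, -0.244, -0.0], [-0.244, 0.97, -0.0], [0.0, -0.0, -1.0]]
force: [0.7, 0.2, 1.5]
opening: 0.006
grip_force: 0.5
clock: 9.53
eef_pos: [0.5416, -0.1177, 0.0809]
ee_rot: [[-0.97, -0.244, 0.0], [-0.244, 0.97, 0.0], [-0.0, 0.0, -1.0]]
force: [-0.0, 0.2, 0.5]
opening: 0.004
grip_force: 0.2
```

```bash
python3 -m crank '[{"dx":-0.02,"dy":0.1,"dz":0,"wx":0,"wy":0,"wz":0},{"dx":-0.02,"dy":0.1,"dz":0,"wx":0,"wy":0,"wz":0},{"dx":-0.02,"dy":0.1,"dz":0,"wx":0,"wy":0,"wz":0},{"dx":-0.02,"dy":0.1,"dz":0,"wx":0,"wy":0,"wz":0},{"dx":0,"dy":0,"dz":0,"wx":0,"wy":0,"wz":0},{"dx":0,"dy":0,"dz":0,"wx":0,"wy":0,"wz":0},{"dx":0,"dy":0,"dz":0,"wx":0,"wy":0,"wz":0},{"dx":0,"dy":0,"dz":0,"wx":0,"wy":0,"wz":0}]'
python3 - <<'E'
from h import *
cv2.imwrite("pics/side2.png",ctrl.capture("side"))
s=cv2.imread("pics/side2.png")[170:400,200:520]
cv2.imwrite("pics/s2.png",cv2.resize(s,None,fx=2.4,fy=2.4,interpolation=cv2.INTER_CUBIC))
E
```

```text
clock: 10.2
eef_pos: [0.5407, -0.1147, 0.0807]
ee_rot: [[-0.97, -0.243, 0.0], [-0.243, 0.97, -0.0], [0.0, -0.0, -1.0]]
force: [0.8, -4.0, -1.7]
opening: 0.003
grip_force: 2.3
```

View pics/s2.png

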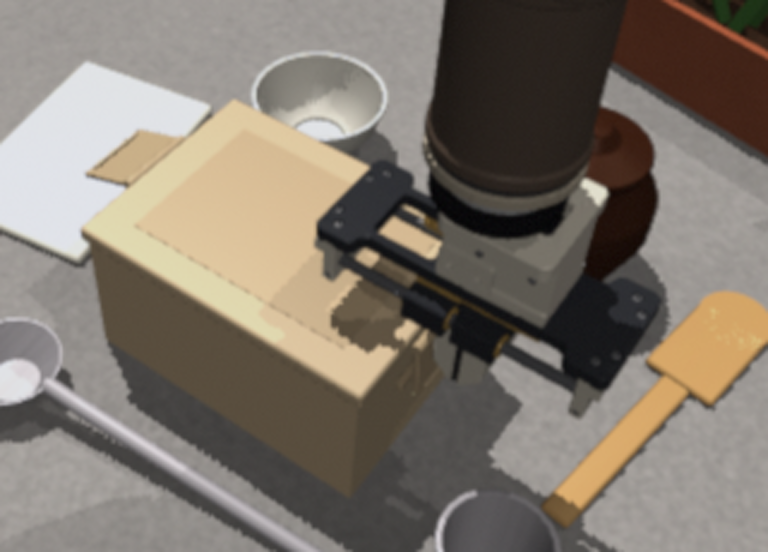

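The latch now hangs along the right wall and the force is rising (4 N). The left latch is still out at (135,155). I'll press a little more, then back off.

```bash
python3 -m crank '[{"dx":-0.02,"dy":0.1,"dz":0,"wx":0,"wy":0,"wz":0},{"dx":-0.02,"dy":0.1,"dz":0,"wx":0,"wy":0,"wz":0},{"dx":-0.02,"dy":0.1,"dz":0,"wx":0,"wy":0,"wz":0},{"dx":0,"dy":0,"dz":0,"wx":0,"wy":0,"wz":0},{"dx":0,"dy":0,"dz":0,"wx":0,"wy":0,"wz":0},{"dx":0,"dy":0,"dz":0,"wx":0,"wy":0,"wz":0},{"dx":0,"dy":0,"dz":0,"wx":0,"wy":0,"wz":0},{"dx":0,"dy":0,"dz":0,"wx":0,"wy":0,"wz":0}]'
```

```text
clock: 10.92
eef_pos: [0.5406, -0.1145, 0.0809]
ee_rot: [[-0.97, -0.241, 0.002], [-0.241, 0.97, -0.003], [-0.001, -0.004, -1.0]]
force: [2.9, -13.6, -5.3]
opening: 0.007
grip_force: 6.7
```

```bash
python3 -m crank '[{"dx":0.2,"dy":-0.8,"dz":0,"wx":0,"wy":0,"wz":0},{"dx":0.25,"dy":-1.0,"dz":0,"wx":0,"wy":0,"wz":0},{"dx":0.3,"dy":-1.2,"dz":0,"wx":0,"wy":0,"wz":0},{"dx":0,"dy":0,"dz":2.4,"wx":0,"wy":0,"wz":0},{"dx":0,"dy":0,"dz":2.4,"wx":0,"wy":0,"wz":0},{"dx":0,"dy":0,"dz":2.4,"wx":0,"wy":0,"wz":0},{"dx":0,"dy":0,"dz":2.4,"wx":0,"wy":0,"wz":0},{"dx":0,"dy":0,"dz":2.4,"wx":0,"wy":0,"wz":0}]'
python3 -m crank '[{"dx":-0.8,"dy":3.2,"dz":0,"wx":0,"wy":0,"wz":0},{"dx":-0.8,"dy":3.2,"dz":0,"wx":0,"wy":0,"wz":0},{"dx":-0.8,"dy":3.2,"dz":0,"wx":0,"wy":0,"wz":0},{"dx":-0.8,"dy":3.2,"dz":0,"wx":0,"wy":0,"wz":0},{"dx":-0.8,"dy":3.2,"dz":0,"wx":0,"wy":0,"wz":0},{"dx":-0.8,"dy":3.2,"dz":0,"wx":0,"wy":0,"wz":0},{"dx":-0.8,"dy":3.2,"dz":0,"wx":0,"wy":0,"wz":0},{"dx":-0.8,"dy":3.2,"dz":0,"wx":0,"wy":0,"wz":0}]'
python3 -m crank '[{"dx":-0.8,"dy":3.0,"dz":0,"wx":0,"wy":0,"wz":0},{"dx":-0.6,"dy":2.5,"dz":0,"wx":0,"wy":0,"wz":0},{"dx":0,"dy":0,"dz":0,"wx":0,"wy":0,"wz":0},{"dx":0,"dy":0,"dz":-1.2,"wx":0,"wy":0,"wz":0},{"dx":0,"dy":0,"dz":-1.2,"wx":0,"wy":0,"wz":0},{"dx":0,"dy":0,"dz":-1.2,"wx":0,"wy":0,"wz":0},{"dx":0,"dy":0,"dz":-1.0,"wx":0,"wy":0,"wz":0},{"dx":0,"dy":0,"dz":-1.0,"wx":0,"wy":0,"wz":0}]'
```

```text
clock: 11.58
eef_pos: [0.5475, -0.1416, 0.202]
ee_rot: [[-0.97, -0.244, -0.0], [-0.244, 0.97, 0.001], [0.0, 0.001, -1.0]]
force: [1.1, -0.7, -0.2]
opening: 0.004
grip_force: 0.0
clock: 12.25
eef_pos: [0.4832, 0.116, 0.201]
ee_rot: [[-0.97, -0.244, -0.0], [-0.244, 0.97, 0.001], [-0.0, 0.001, -1.0]]
force: [0.3, 0.6, -1.1]
opening: 0.009
grip_force: 0.0
clock: 12.92
eef_pos: [0.4699, 0.1693, 0.1441]
ee_rot: [[-0.97, -0.243, -0.0], [-0.243, 0.97, 0.0], [0.0, 0.0, -1.0]]
force: [-0.3, -0.5, 0.2]
opening: 0.001
grip_force: 0.0
```

```bash
python3 -m crank '[{"dx":0,"dy":0,"dz":-0.8,"wx":0,"wy":0,"wz":0},{"dx":0,"dy":0,"dz":-0.8,"wx":0,"wy":0,"wz":0},{"dx":0,"dy":0,"dz":-0.8,"wx":0,"wy":0,"wz":0},{"dx":0,"dy":0,"dz":-0.8,"wx":0,"wy":0,"wz":0},{"dx":0,"dy":0,"dz":-0.8,"wx":0,"wy":0,"wz":0},{"dx":0,"dy":0,"dz":-0.8,"wx":0,"wy":0,"wz":0},{"dx":0,"dy":0,"dz":-0.8,"wx":0,"wy":0,"wz":0},{"dx":0,"dy":0,"dz":-0.7,"wx":0,"wy":0,"wz":0}]'
python3 -m crank '[{"dx":0.05,"dy":-0.2,"dz":0,"wx":0,"wy":0,"wz":0},{"dx":0.05,"dy":-0.2,"dz":0,"wx":0,"wy":0,"wz":0},{"dx":0.05,"dy":-0.2,"dz":0,"wx":0,"wy":0,"wz":0},{"dx":0.05,"dy":-0.2,"dz":0,"wx":0,"wy":0,"wz":0},{"dx":0.05,"dy":-0.2,"dz":0,"wx":0,"wy":0,"wz":0},{"dx":0.05,"dy":-0.2,"dz":0,"wx":0,"wy":0,"wz":0},{"dx":0.05,"dy":-0.2,"dz":0,"wx":0,"wy":0,"wz":0},{"dx":0.05,"dy":-0.2,"dz":0,"wx":0,"wy":0,"wz":0}]'
```

```text
clock: 13.58
eef_pos: [0.4696, 0.1699, 0.081]
ee_rot: [[-0.97, -0.244, -0.0], [-0.244, 0.97, 0.0], [-0.0, 0.0, -1.0]]
force: [-0.3, 0.5, 1.2]
opening: 0.004
grip_force: 0.5
clock: 14.25
eef_pos: [0.4733, 0.1556, 0.0819]
ee_rot: [[-0.97, -0.245, -0.0], [-0.245, 0.97, 0.002], [-0.0, 0.002, -1.0]]
force: [-4.4, 14.9, -0.9]
opening: 0.005
grip_force: 7.6
```

The left latch reached its stop at 15 N, with the right one symmetric (140 mm against 138 mm). Now I'll back off, lift clear and check.

```bash
python3 -m crank '[{"dx":0,"dy":0,"dz":0,"wx":0,"wy":0,"wz":0},{"dx":0,"dy":0,"dz":0,"wx":0,"wy":0,"wz":0},{"dx":-0.2,"dy":0.8,"dz":0,"wx":0,"wy":0,"wz":0},{"dx":-0.25,"dy":1.0,"dz":0,"wx":0,"wy":0,"wz":0},{"dx":-0.3,"dy":1.2,"dz":0,"wx":0,"wy":0,"wz":0},{"dx":0,"dy":0,"dz":2.4,"wx":0,"wy":0,"wz":0},{"dx":0,"dy":0,"dz":2.4,"wx":0,"wy":0,"wz":0},{"dx":0,"dy":0,"dz":2.4,"wx":0,"wy":0,"wz":0}]'
python3 -m crank '[{"dx":0,"dy":0,"dz":3,"wx":0,"wy":0,"wz":0},{"dx":0,"dy":0,"dz":3,"wx":0,"wy":0,"wz":0},{"dx":-1,"dy":3,"dz":2,"wx":0,"wy":0,"wz":0},{"dx":-1,"dy":3,"dz":2,"wx":0,"wy":0,"wz":0},{"dx":-1,"dy":3,"dz":2,"wx":0,"wy":0,"wz":0},{"dx":-1,"dy":3,"dz":0,"wx":0,"wy":0,"wz":0},{"dx":-1,"dy":3,"dz":0,"wx":0,"wy":0,"wz":0},{"dx":-1,"dy":3,"dz":0,"wx":0,"wy":0,"wz":0}]'
python3 -m crank '[{"dx":-1,"dy":3,"dz":0,"wx":0,"wy":0,"wz":0},{"dx":-1,"dy":3,"dz":0,"wx":0,"wy":0,"wz":0},{"dx":-1,"dy":3,"dz":0,"wx":0,"wy":0,"wz":0},{"dx":-1,"dy":3,"dz":0,"wx":0,"wy":0,"wz":0},{"dx":-1,"dy":2,"dz":0,"wx":0,"wy":0,"wz":0},{"dx":0,"dy":0,"dz":0,"wx":0,"wy":0,"wz":0},{"dx":0,"dy":0,"dz":0,"wx":0,"wy":0,"wz":0},{"dx":0,"dy":0,"dz":0,"wx":0,"wy":0,"wz":0}]'
python3 - <<'E'
from h import *
a=ctrl.capture("side");b=ctrl.capture("top"); cv2.imwrite("pics/side3.png",a);cv2.imwrite("pics/top3.png",b)
A=cv2.resize(a[190:390,230:430],None,fx=2,fy=2,interpolation=cv2.INTER_CUBIC);B=cv2.resize(b[140:340,210:410],None,fx=2,fy=2,interpolation=cv2.INTER_CUBIC)
cv2.imwrite("pics/f.png",np.hstack([A,B]))
t0=cv2.imread("pics/top0.png")
E
```

```text
clock: 14.92
eef_pos: [0.4654, 0.1847, 0.1544]
ee_rot: [[-0.97, -0.245, -0.001], [-0.245, 0.97, -0.001], [0.001, -0.001, -1.0]]
force: [-0.0, 0.1, -0.0]
opening: 0.005
grip_force: 0.0
clock: 15.58
eef_pos: [0.4049, 0.366, 0.2743]
ee_rot: [[-0.97, -0.244, 0.001], [-0.244, 0.97, 0.001], [-0.001, 0.001, -1.0]]
force: [0.6, 0.3, -0.6]
opening: 0.002
grip_force: 0.0
clock: 16.25
eef_pos: [0.3561, 0.5035, 0.2735]
ee_rot: [[-0.97, -0.244, 0.0], [-0.244, 0.97, -0.001], [-0.0, -0.001, -1.0]]
force: [0.6, -0.6, -0.0]
opening: 0.001
grip_force: 0.0
```

View pics/f.png

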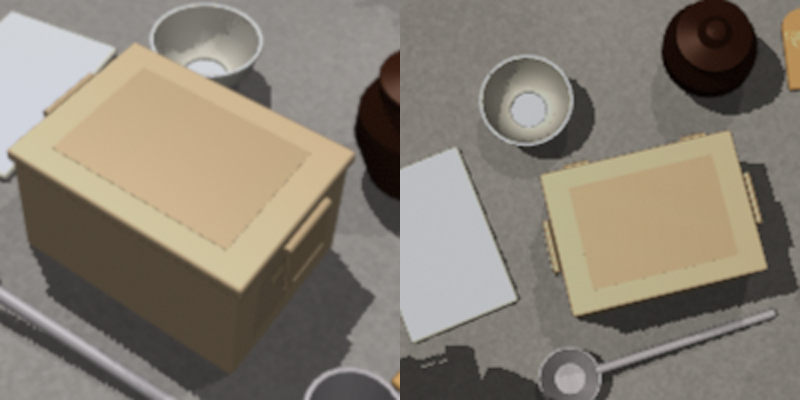

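The final views show the lid flat and both latches as thin strips against the walls: left at about (551,247), right at about (752,198) and (308,228). The ladle, board, bowl, jar and cup are where they were, and the gripper is clear. Handing in.

```bash
python3 -c "
from plant import ctrl
print(ctrl.sign_off())"
```

```text
the job is handed in; nothing more can be done
None
```

The kimchi container is closed and handed in at about 16 s of the 58 s: lid pressed home first, then the right and left latches folded flush, with the other things seen in the final views still in place.

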